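# Snap the cap onto the refill canister and hold it down on its seal

### The job

First slide the round white canister along the worktop, without lifting or tipping it, all the way home into the open side of the steel bracket. Then fit the small ribbed snap cap upright over the canister's neck and press it straight down until it clicks, and keep pressing after the click so that the springy seal under it stays well squeezed - a firm push, no ramming. Finish while still pressing the cap down, do not let go, and leave the other things where they are.

Things in the scene. Friction and masses are not known exactly. Their poses are not given: they have to be found in the camera images.
- canister: loose round white plastic canister standing on the worktop, 104 mm across, about 0.6 kg, too wide to grasp; straight sides up to 36 mm, its deck 45 mm high, an upright neck in the middle rising to 67 mm. Origin at the centre of its underside, z up
- neck_top (a point): centre of the top of the canister's neck, 67 mm above its underside. The neck is 26 mm across, its top 5 mm tapering to 16 mm. Four small sprung catches stand out 3 mm round it, their middle 58 mm above the underside; a push of about 12 N takes the cap over them
- seal_top (a point): centre of the upper face of the seal, a dark springy rubber ring 42 mm across round the foot of the neck; 52 mm above the canister's underside when free. It yields up to 5 mm downwards, at about 3 N per mm
- bay_seat (a point): fixed steel bracket: upright walls 22 mm high (back, and two sides 109 mm apart), mouth flared and open. The point is on the worktop, where the canister's centre is when it touches the back wall; its x axis points to the back wall, 52 mm away, so the mouth is on its -x side. The flares end 28 mm before the point, 158 mm apart
- cap_mid (a point): snap cap, white ribbed cylinder 42 mm wide, 40 mm high, 30 g, mouth down; point on its axis, half-way up, z up. A bead inside the rim (28 mm clear) meets the catches with this point about 80 mm above the canister's underside, clicks past at 76; the rim meets the seal at 72, stops at 67. Upper half solid: grip there
- dosing_cap_2: bystander: smooth round closed cap, 65 mm across and 40 mm high, wider than the snap cap; origin at its underside centre
- soap_bar: bystander: bar of soap 80x98x30 mm; origin at its underside centre
- scrub_brush: bystander: oval scrubbing brush 73x148x44 mm; origin at its underside centre
- wash_timer: bystander: small dial timer 60x67x62 mm; origin at its underside centre
- spare_knob: bystander: appliance knob 52 mm across, 23 mm high; origin at its underside centre
- tape_measure: bystander: tape measure 64x56x53 mm; origin at its underside centre
- thread_spool_6: bystander: thread spool 25 mm across, 43 mm high; origin at its underside centre
Mind the look-alikes: they are no part of the job. What is meant by the part that bears cap_mid is not turquoise, and is the larger of those in its own colour.

How it is judged:
By the outcome, as a careful person would: the job done as asked, in the order asked, and still so for the second after the job is handed in, while the arm keeps its last pose, push and grip.
It also fails if it takes over 72 s, if anything falls off the work surface, if the arm or the gripper's body presses on something with over 40 N, if the wrist force passes 120 N, or if a joint passes its speed limit or range.

### The arm

A 6-joint arm with a two-finger parallel gripper is mounted at the origin on a cart in front of the work surface, level with it; the furniture and walls round the work are solid. World frame = base frame: x ahead of the robot, y to its left, z up, the work surface at z = 0. Lengths are in m, angles in rad, forces in N, time in s.
With the tool pointing down it reaches from about 0.275 to 0.725 m from the base axis. Payload 5.6 kg.
Tool frame: the origin (TCP) lies on the centre line of the jaws, within the pads' length; the fingertips stand r.tips_ahead ahead of it and the grasp point (between the pads) is the TCP (r.tips_ahead is the distance from the TCP to the fingertips, in m); z points along the fingers, y is the line along which they close (so a half turn about z gives the same grasp; the last joint's range is limited). The gripper opens to 85 mm and grips with 20 to 120 N. Pads are 22 mm wide; open, the fingers measure 114 mm over their backs; the gripper's body (76 mm by 85 mm) begins 54 mm behind the grasp point. The pads swing forward as they close: fully open they stand 13 mm farther back than shut.
Start: joints at [-1.041, 0.255, 0.108, 0, -1.424, -0.285], TCP at [0.133, -0.534, 0.25] pointing down, gripper open.
Joint ranges: [-2.95, 2.95], [-1.21, 1.97], [-1.09, 1.5], [-2.87, 1.71], [-2.94, -0.07], [-3.05, 3.05]. Speed limits (rad/s): [2.57, 2.57, 3.14, 3.14, 3.14, 3.14].

### API

Orientations are given as a unit quaternion [w, x, y, z].
In Python, from plant import r gives the robot as it stands.
- The arm moves only by the tool play_rows, never from a script. Its argument "plan" is text: rows parted by semicolons, each of 7 numbers parted by spaces: the shift along the tool's x, y, z in m, then the turn, a rotation vector about the tool's x, y, z in degrees, then the closure, from 0 (fully open) to 1 (shut). A call has exactly 10 rows; each row shifts and turns the commanded pose from where the row before left it, along the tool's axes as they then stand; what a row does not reach is not made up. A row lasts 1/8 s, in which the tool goes at most 62.5 mm and 10.7 degrees, less where a joint would pass 70% of its speed; a pose out of reach is approached as far as the arm can. A call with a gripper value outside its range is refused whole. The fingers move at their own pace and stop on an object; "grip_force" is the grip in N (left out, the last holds). Time passes only in rows, so rows that do not move let the fingers close, or fill a call up. It gives the time, the measured TCP pose, the force, the opening and the grip force at its end, in the units of the state.
- r.observe(): the state, without advancing time (a new reading comes with each control period).
- r.grab_frame(name): name is "scene" or "top"; returns the picture (480x640x3 uint8, red, green, blue); there is no depth.
- r.camera_params(name): a dict with "vfov" (degrees; the focal length in pixels is half the picture's height over the tangent of half this angle, whatever the lens; pixels are square), "cx", "cy" (the principal point, pixels), "world_from_camera" (4x4, takes a point from camera to world coordinates). Camera axes: x right, y up, looking along -z (the intrinsics and any distortion apply to the point x, -y, -z); pixel columns grow to the right and rows downward; lengths in m; the calibration is good to about 2 mm. A picture is of the moment at which its call begins. camera_params takes no time and is no camera call.
- r.hand_in(): hands the job in; it is judged then, once.
The state is a dict: "t": time; "joint_pos": joint angles; "joint_vel": joint speeds; "joint_efforts": joint torques, N m; "tool_pos": TCP position; "eef_rot": TCP orientation; "wrist_force": force on the tool from outside, world axes, zero at the start; "ft_torque": the same for the moment, N m; "gripper_width": opening from 0.0 (shut) to 1.0 (fully open); "gripper_force": force on a finger pad.
Only numpy, scipy, OpenCV 4.12 (cv2) and the standard library are available. Lean on these libraries where they do the work, as an engineer would, in place of code of your own. Each camera call takes 0.05 s, during which the arm holds its last target. There are 200 camera calls.

## Working session

There is one attempt and no reset: what is moved stays moved. The work goes in short steps, Python scripts to look and compute and a tool call to move; the robot and the scene stay as the last step left them, time stands still between calls to the robot, and variables do not carry over. Pictures are saved under pics/ and viewed, at most 10 in all, crops included, and the job is handed in when it is done.

Besides the shell and the picture viewer there is one more tool, called after "Call:" by a JSON object that holds its "fn" and its "kwargs". play_rows: Moves the arm, as the interface text tells. Its arguments: {"type":"object","properties":{"plan":{"type":"string"},"grip_force":{"type":"number"}},"required":["plan"]}

```bash
mkdir -p pics
python3 - <<'E'
from plant import r
import cv2
for n in ("scene","top"):
    cv2.imwrite(f"pics/{n}0.png",r.grab_frame(n)[:,:,::-1]); print(n,r.camera_params(n))
print(r.tips_ahead); print(r.observe())
E
```

```text
scene {'vfov': 50.503938879045165, 'cx': 319.8980980805531, 'cy': 234.2812466276237, 'world_from_camera': array([[-0.71513476,  0.49240644, -0.49610299, -0.09227056],
       [-0.69879024, -0.52046321,  0.49072421,  0.64331958],
       [-0.01656759,  0.69760587,  0.71629014,  0.93412541],
       [ 0.        ,  0.        ,  0.        ,  1.        ]])}
top {'vfov': 42.62960122875342, 'cx': 317.0848477497066, 'cy': 236.38820749178953, 'world_from_camera': array([[-0.00471909,  0.98478637, -0.17370533,  0.24436953],
       [-0.9999837 , -0.00408889,  0.00398564,  0.04398732],
       [ 0.00321474,  0.17372131,  0.98478961,  1.53675443],
       [ 0.        ,  0.        ,  0.        ,  1.        ]])}
0.019
{'t': 0.1, 'joint_pos': array([-1.04143449e+00,  2.55711117e-01,  1.07125597e-01, -3.87475896e-04,
       -1.42387604e+00, -2.84567347e-01]), 'joint_vel': array([ 0.00058727, -0.00067174,  0.00415741,  0.00101341, -0.00024564,
        0.00141667]), 'joint_efforts': array([-1.97115340e-03, -3.87605238e+01,  2.38474041e+01,  5.37784025e+00,
       -3.80577301e-03, -1.10076778e-05]), 'tool_pos': array([ 0.13322771, -0.53320892,  0.2494759 ]), 'eef_rot': array([-1.53594068e-04, -1.22063513e-01,  9.92521924e-01,  8.40466590e-04]), 'wrist_force': array([ 0.55807354, -0.05034434, -0.13457964]), 'ft_torque': array([ 0.00874386, -0.03414447,  0.01467452]), 'gripper_force': 0.0, 'gripper_width': 0.9958527002411109}
```

View pics/scene0.png

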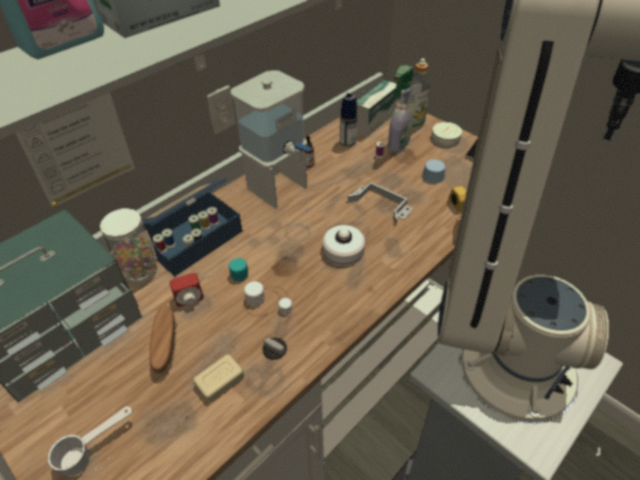

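View pics/top0.png

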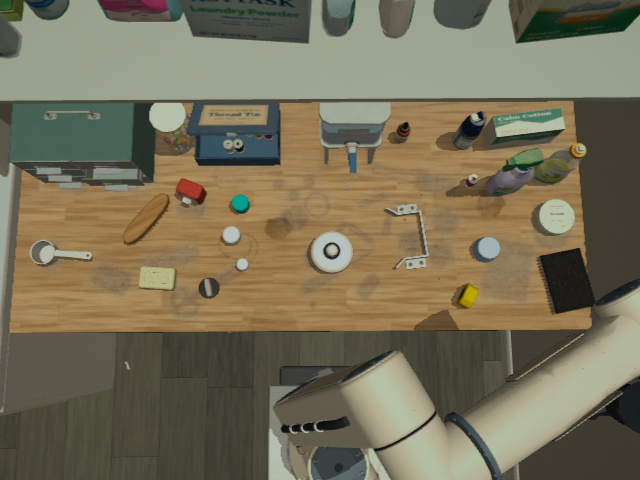

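Top view shows the canister at (331,252), with the neck at about (332,250). The bracket is at (415,237), with its mouth to the left (+y).
Cap candidates in top:
- Turquoise cap at (240,203): excluded by colour.
- Large white at (231,235): my choice.
- Small white at (242,265): the smaller decoy.
- Blue round at (487,249): the dosing cap.

Next I check close crops and measure.

```bash
cat > h.py <<'E'
import numpy as np,cv2
from plant import r
def K(n):
    c=r.camera_params(n); return c,240/np.tan(np.radians(c['vfov'])/2)
def ray(n,u,v,z):
    c,f=K(n);T=c['world_from_camera']
    d=T[:3,:3]@np.array([(u-c['cx'])/f,-(v-c['cy'])/f,-1]);o=T[:3,3]
    return o+d*(z-o[2])/d[2]
def proj(n,p):
    c,f=K(n);T=c['world_from_camera'];q=T[:3,:3].T@(np.array(p)-T[:3,3])
    return c['cx']+f*q[0]/-q[2],c['cy']-f*q[1]/-q[2]
def blob(img,box,lo,hi):
    x0,y0,x1,y1=box;hsv=cv2.cvtColor(np.ascontiguousarray(img[y0:y1,x0:x1]),cv2.COLOR_RGB2HSV)
    m=cv2.inRange(hsv,np.array(lo),np.array(hi));cs,_=cv2.findContours(m,cv2.RETR_EXTERNAL,cv2.CHAIN_APPROX_NONE)
    c=max(cs,key=cv2.contourArea);e=cv2.fitEllipse(c) if len(c)>5 else None
    return (e[0][0]+x0,e[0][1]+y0),e[1],cv2.boundingRect(c)
E
python3 - <<'E'
from h import *
s=cv2.imread('pics/scene0.png');t=cv2.imread('pics/top0.png')
def up(i,b,k): return cv2.resize(i[b[1]:b[3],b[0]:b[2]],None,fx=k,fy=k,interpolation=cv2.INTER_CUBIC)
A=up(t,(210,190,450,290),3.33);B=cv2.resize(up(s,(220,170,420,320),2.6),(400,300));C=cv2.resize(up(t,(380,190,440,280),3.3),(200,300));D=cv2.resize(up(t,(210,190,270,280),3.3),(200,300))
A=cv2.resize(A,(800,300))
cv2.imwrite('pics/c1.png',np.vstack([A[:300],np.hstack([B,C,D])]))
t=t[:,:,::-1];s=s[:,:,::-1]
for nm,b,z in (('cap',(215,222,250,248),.04),('small',(230,256,252,275),.04),('can',(300,222,360,280),.04)):
    e=blob(t,b,(0,0,150),(180,70,255));print(nm,e,ray('top',*e[0],z))
for nm,b,z in (('cap',(238,278,270,310),.02),('can',(315,215,372,268),.04)):
    e=blob(s,b,(0,0,130),(180,70,255));print('scene',nm,e,ray('scene',*e[0],z))
E
```

```text
cap ((230.76909160614014, 233.9583225250244), (15.555619239807129, 16.312719345092773), (8, 4, 17, 17)) [0.5153634  0.25123223 0.04      ]
small ((241.86540412902832, 263.61433267593384), (10.281392097473145, 10.849550247192383), (7, 2, 11, 12)) [0.44138887 0.22259856 0.04      ]
can ((331.72717094421387, 251.24329566955566), (40.02513122558594, 40.429466247558594), (12, 9, 41, 41)) [0.47111272 0.00207532 0.04      ]
scene cap ((253.35091304779053, 288.56199645996094), (15.026215553283691, 19.520231246948242), (6, 3, 20, 16)) [0.53037131 0.24475385 0.02      ]
scene can ((343.44911766052246, 240.19734001159668), (31.503732681274414, 41.761932373046875), (8, 9, 42, 33)) [0.47154886 0.00584331 0.04      ]
```

View pics/c1.png

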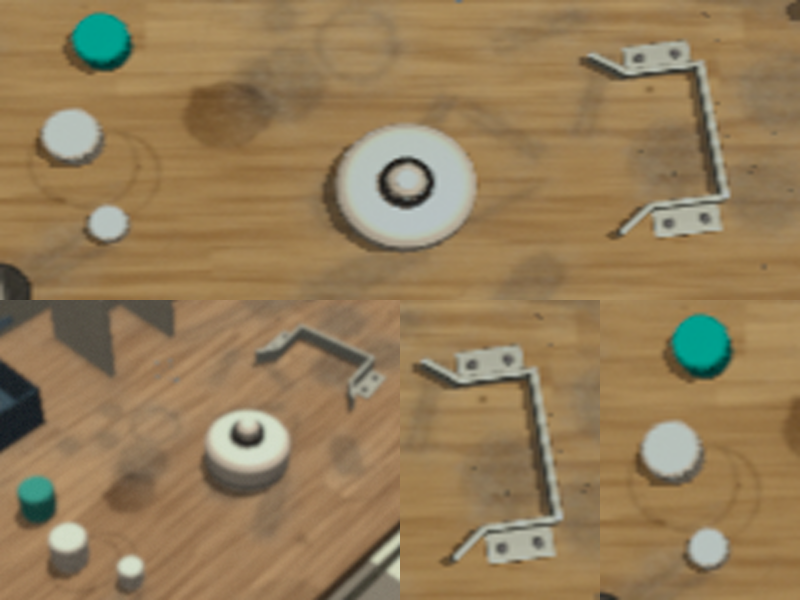

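The crops confirm the larger white cap at top (231,234) is the one I want. The turquoise and the smaller white caps are decoys. The bracket opens towards +y. Next I measure the bracket.

Run:
```python
from h import *
t=cv2.imread('pics/top0.png')[:,:,::-1];s=cv2.imread('pics/scene0.png')[:,:,::-1]
h=cv2.cvtColor(np.ascontiguousarray(t),cv2.COLOR_RGB2HSV)
m=(h[:,:,1]<75)&(h[:,:,2]>140)
for v in range(202,272,2): print(v,''.join('#' if m[v,u] else '.' for u in range(382,436)))
# back wall: per-row weighted column
P=[]
for v in range(216,252):
    w=m[v,415:435].astype(float)
    if w.sum(): P.append((415+(w*np.arange(20)).sum()/w.sum(),v))
P=np.array(P);W=np.array([ray('top',u,v,.022)[:2] for u,v in P])
k=np.polyfit(W[:,0],W[:,1],1);print('wall y=',k,np.std(W[:,1]-np.polyval(k,W[:,0])))
e=blob(t,(322,240,344,262),(0,0,150),(180,90,255));print(e)
for z in (.02,.03,.04):print(z,ray('scene',253.35,288.56,z))
gray=cv2.cvtColor(np.ascontiguousarray(t),cv2.COLOR_RGB2GRAY)
d=((gray[238:264,318:346]<80)).astype(np.uint8);ys,xs=np.nonzero(d);print('seal',xs.mean()+318,ys.mean()+238,xs.min(),xs.max(),ys.min(),ys.max(),ray('top',xs.mean()+318,ys.mean()+238,.052))
```

```text
202 ......................................................
204 .........................#########....................
206 ..............###############..####...................
208 ....####........##...########...###...................
210 ........####....##...#############..###...............
212 ............######################....##..............
214 ...............####...................##..............
216 .......................................#..............
218 .......................................##.............
220 .......................................##.............
222 ........................................#.............
224 ........................................##............
226 ........................................##............
228 .........................................#............
230 .........................................##...........
232 .........................................##...........
234 ..........................................#...........
236 ..........................................##..........
238 ..................................
[... 603 characters left out ...]
.......
260 ....................###.####################..........
262 ..................###...##############...###..........
264 ................###......##...#########.####..........
266 ...............##.......#####################.........
268 ........................#######.......................
270 ......................................................
wall y= [ 0.13039243 -0.29707639] 0.00045978773323237046
((332.5, 250.5), (24.873632431030273, 24.873632431030273), (0, 0, 22, 22))
0.02 [0.53037722 0.24475154 0.02      ]
0.03 [0.52356582 0.24911164 0.03      ]
0.04 [0.51675442 0.25347175 0.04      ]
seal 330.80898876404495 251.3370786516854 6 21 5 20 [0.46907287 0.0046547  0.052     ]
```

Run:
```python
from h import *
d=np.array([.1293,-.9916]);n=np.array([.9916,.1293])
R=lambda u,v:ray('top',u,v,.022)[:2]
for a,b in(((398.7,213.7),(406.1,258.7)),((418.8,211.3),(426.3,256.3)),((420.6,211),(427.5,256))):
    A,B=R(*a),R(*b);print(A,B,'n',A@n,B@n,'sep',(A-B)@n,'mid',(A+B)@n/2)
w=np.array([.47,.13039243*.47-.29707639]);print('wall d',w@d)
mid=(R(420.6,211)+R(427.5,256))@n/2
for f in(0,.0018):
    seat=mid*n+(w@d-f-.052)*d;print('seat',seat)
for c in((.471,.002),(.4690,.0046),(.4715,.0058)):
    c=np.array(c);print('can n',c@n-mid,'d',(seat-c)@d)
g=cv2.cvtColor(cv2.imread('pics/top0.png'),cv2.COLOR_BGR2GRAY)
for u in (404,408,412,416): print(u,g[206:218,u],g[252:264,u+7])
```

```text
[ 0.56871449 -0.16793401] [ 0.45431447 -0.18316156] n 0.5422234156565227 0.42681543545745504 sep 0.11540798019906767 mid 0.48451942555698896
[ 0.57469164 -0.21878271] [ 0.46012356 -0.23362033] n 0.5415756216243807 0.4260514179966443 sep 0.11552420362773641 mid 0.48381351981051246
[ 0.57544667 -0.22334775] [ 0.46086439 -0.2366346 ] n 0.5417340495997943 0.4263962767126093 sep 0.11533777288718502 mid 0.48406516315620185
wall d 0.29458229553764004
seat [ 0.51136491 -0.17795498]
seat [ 0.51113217 -0.1761701 ]
can n -0.01676296315620185 d 0.18186255897150388
can n -0.018409983156201848 d 0.18469931897150388
can n -0.01577582315620185 d 0.1855659889715039
404 [171 170 169 170 173 173 166 171  57  83 134 144] [119 121 122 119 110 170 142 131 175 174 153 110]
408 [169 169 170 170 172 150 171 145  71 113 135 145] [120 122 120 127 171 177  85 173 176 173 173 174]
412 [126  90  94 112 172 170 174  52  77 126 133 142] [126 124 126 129 169 126 131 174 172 152 148 155]
416 [160 159 155 156 132 166 128  63  73  78  90 126] [ 84  86 100 164 176  84 172 175 174 173 154 151]
```

Call:
{"fn": "play_rows", "kwargs": {"plan": "0 0 0 0 0 -8.34 0.41;0 0 0 0 0 -8.34 0.41;0 0 0 0 0 -8.34 0.41;0 0 0 0 0 -8.34 0.41;0 0 0 0 0 -8.34 0.41;0 0 0 0 0 -8.34 0.41;0 0 0 0 0 -8.34 0.41;0 0 0 0 0 -8.34 0.41;0 0 0 0 0 -8.34 0.41;0 0 0 0 0 -8.34 0.41"}}

```text
t: 1.35
tool_pos: [0.1333, -0.5333, 0.2497]
eef_rot: [-0.0, 0.753, -0.658, -0.0]
wrist_force: [0.6, -0.2, 0.4]
gripper_width: 0.592
gripper_force: 0.0
```

Call:
{"fn": "play_rows", "kwargs": {"plan": "-0.05 -0.0355 0 0 0 0 0.41;-0.05 -0.0355 0 0 0 0 0.41;-0.05 -0.0355 0 0 0 0 0.41;-0.05 -0.0355 0 0 0 0 0.41;-0.05 -0.0355 0 0 0 0 0.41;-0.05 -0.0355 0 0 0 0 0.41;-0.05 -0.0355 0 0 0 0 0.41;-0.05 -0.0355 0 0 0 0 0.41;-0.05 -0.0355 0 0 0 0 0.41;-0.05 -0.0355 0 0 0 0 0.41"}}

```text
t: 2.6
tool_pos: [0.421, 0.0102, 0.2503]
eef_rot: [-0.0, 0.752, -0.66, 0.0]
wrist_force: [1.5, 0.1, -0.0]
gripper_width: 0.594
gripper_force: 0.0
```

```bash
cat >> h.py <<'E'
def rel(target):
    from scipy.spatial.transform import Rotation as Ro
    o=r.observe();q=o['eef_rot'];R=Ro.from_quat([q[1],q[2],q[3],q[0]])
    print('t',o['t'],'pos',o['tool_pos'].round(4),'w',round(o['gripper_width'],3),'F',o['wrist_force'].round(1),'gf',round(o['gripper_force'],1));print('tool axes\n',R.as_matrix().T.round(4))
    print('delta tool',R.inv().apply(np.array(target)-o['tool_pos']).round(4))
E
python3 -c "
from h import *
rel([.4595,.088,.022])"
```

```text
t 2.6 pos [0.421  0.0102 0.2503] w 0.594 F [ 1.5  0.1 -0. ] gf 0.0
tool axes
 [[ 1.300e-01 -9.915e-01 -0.000e+00]
 [-9.915e-01 -1.300e-01 -2.000e-04]
 [ 2.000e-04  1.000e-04 -1.000e+00]]
delta tool [-0.0722 -0.0482  0.2283]
```

Call:
{"fn": "play_rows", "kwargs": {"plan": "-0.025 -0.016 0 0 0 0 0.41;-0.025 -0.016 0 0 0 0 0.41;-0.022 -0.016 0 0 0 0 0.41;0 0 0.05 0 0 0 0.41;0 0 0.05 0 0 0 0.41;0 0 0.05 0 0 0 0.41;0 0 0.04 0 0 0 0.41;0 0 0.025 0 0 0 0.41;0 0 0.011 0 0 0 0.41;0 0 0 0 0 0 0.41"}}

```text
t: 3.85
tool_pos: [0.4591, 0.0857, 0.0241]
eef_rot: [0.0, 0.751, -0.66, -0.0]
wrist_force: [0.4, 0.7, -0.0]
gripper_width: 0.592
gripper_force: 0.0
```

```bash
python3 -c "
from h import *
rel([.4595,.088,.022])
a=r.grab_frame('scene')[190:340,240:420,::-1];b=r.grab_frame('top')[180:300,260:440,::-1]
cv2.imwrite('pics/n1.png',np.hstack([cv2.resize(a,(400,333)),cv2.resize(b,(400,333))]))"
```

```text
t 3.85 pos [0.4591 0.0857 0.0241] w 0.592 F [ 0.4  0.7 -0. ] gf 0.0
tool axes
 [[ 1.292e-01 -9.916e-01  4.000e-04]
 [-9.916e-01 -1.292e-01  8.000e-04]
 [-7.000e-04 -5.000e-04 -1.000e+00]]
delta tool [-0.0023 -0.0007  0.0021]
```

View pics/n1.png

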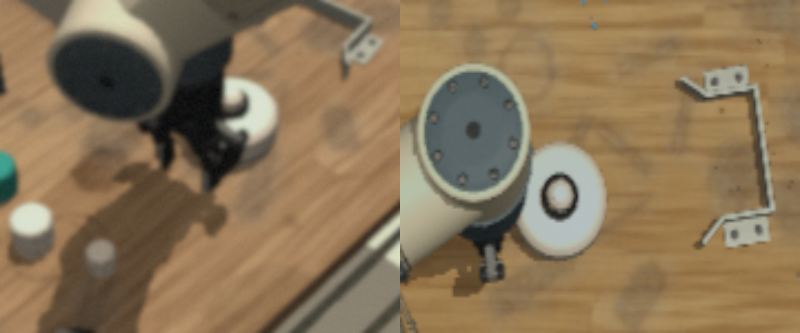

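Call:
{"fn": "play_rows", "kwargs": {"plan": "0.01 0 0.002 0 0 0 0.41;0.01 0 0 0 0 0 0.41;0.01 0 0 0 0 0 0.41;0.01 -0.0015 0 0 0 0 0.41;0.01 -0.0015 0 0 0 0 0.41;0.01 -0.0015 0 0 0 0 0.41;0.01 -0.0015 0 0 0 0 0.41;0.01 -0.0015 0 0 0 0 0.41;0.01 -0.0015 0 0 0 0 0.41;0.01 -0.0015 0 0 0 0 0.41"}}

```text
t: 5.2
tool_pos: [0.4826, -0.0125, 0.0225]
eef_rot: [-0.0, 0.751, -0.66, -0.0]
wrist_force: [-2.1, 5.6, 3.5]
gripper_width: 0.592
gripper_force: 2.8
```

```bash
cat >> h.py <<'E'
def look(f):
    t=r.grab_frame('top');s=r.grab_frame('scene')
    cv2.imwrite(f,np.hstack([cv2.resize(s[170:290,270:430,::-1],(400,300),interpolation=2),cv2.resize(t[190:280,300:440,::-1],(400,300),interpolation=2)]))
    g=cv2.cvtColor(t,cv2.COLOR_RGB2GRAY).astype(int)
    return t,s
E
python3 -c "
from h import *
rel([.513-.0566*.1293,-.177+.0566*.9916,.022])
look('pics/n2.png')"
```

```text
t 5.2 pos [ 0.4826 -0.0125  0.0225] w 0.592 F [-2.1  5.6  3.5] gf 2.8
tool axes
 [[ 1.291e-01 -9.916e-01 -4.000e-04]
 [-9.916e-01 -1.291e-01 -3.000e-04]
 [ 2.000e-04  4.000e-04 -1.000e+00]]
delta tool [ 0.1104 -0.0089  0.0004]
```

View pics/n2.png

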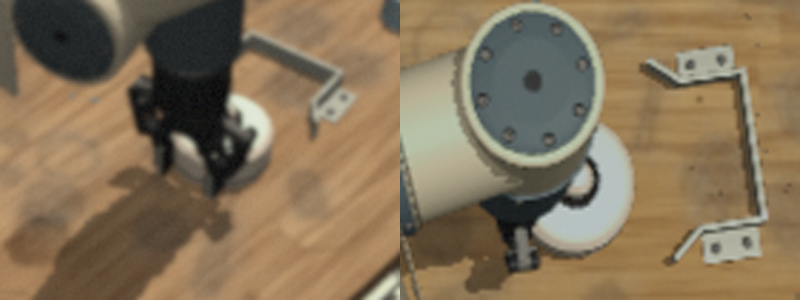

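Call:
{"fn": "play_rows", "kwargs": {"plan": "0.009 -0.0015 0 0 0 0 0.41;0.009 -0.0015 0 0 0 0 0.41;0.009 -0.0015 0 0 0 0 0.41;0.009 -0.0015 0 0 0 0 0.41;0.009 -0.0015 0 0 0 0 0.41;0.009 -0.001 0 0 0 0 0.41;0.008 0 0 0 0 0 0.41;0.006 0 0 0 0 0 0.41;0.006 0 0 0 0 0 0.41;0 0 0 0 0 0 0.41"}}

```text
t: 6.55
tool_pos: [0.5005, -0.0851, 0.0224]
eef_rot: [0.0, 0.751, -0.66, 0.0]
wrist_force: [0.5, -0.2, -0.2]
gripper_width: 0.592
gripper_force: 0.0
```

```bash
python3 -c "
from h import *
rel([.513-.0566*.1293,-.177+.0566*.9916,.022])
look('pics/n3.png')"
```

```text
t 6.55 pos [ 0.5005 -0.0851  0.0224] w 0.592 F [ 0.5 -0.2 -0.2] gf 0.0
tool axes
 [[ 1.291e-01 -9.916e-01  8.000e-04]
 [-9.916e-01 -1.291e-01 -1.000e-04]
 [ 2.000e-04 -8.000e-04 -1.000e+00]]
delta tool [ 0.0361 -0.0005  0.0005]
```

View pics/n3.png

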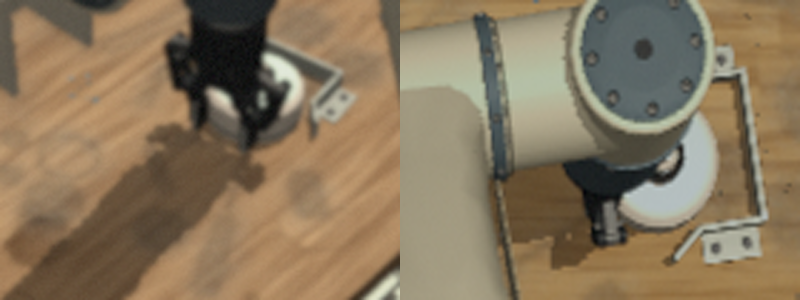

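Call:
{"fn": "play_rows", "kwargs": {"plan": "0.005 0 0 0 0 0 0.41;0.004 0 0 0 0 0 0.41;0.003 0 0 0 0 0 0.41;0.003 0 0 0 0 0 0.41;0.003 0 0 0 0 0 0.41;0.003 0 0 0 0 0 0.41;0.002 0 0 0 0 0 0.41;0.002 0 0 0 0 0 0.41;0.002 0 0 0 0 0 0.41;0 0 0 0 0 0 0.41"}}

```text
t: 7.9
tool_pos: [0.504, -0.1114, 0.0224]
eef_rot: [0.0, 0.751, -0.66, 0.0]
wrist_force: [-0.6, 4.1, 2.3]
gripper_width: 0.587
gripper_force: 1.8
```

Call:
{"fn": "play_rows", "kwargs": {"plan": "0.001 0 0 0 0 0 0.41;0.001 0 0 0 0 0 0.41;0.001 0 0 0 0 0 0.41;0.001 0 0 0 0 0 0.41;0.001 0 0 0 0 0 0.41;0 0 0 0 0 0 0.41;0 0 0 0 0 0 0.41;0 0 0 0 0 0 0.41;0 0 0 0 0 0 0.41;0 0 0 0 0 0 0.41"}}

```text
t: 9.15
tool_pos: [0.5045, -0.1161, 0.0223]
eef_rot: [-0.0, 0.751, -0.66, 0.0]
wrist_force: [-0.4, 4.6, 3.8]
gripper_width: 0.588
gripper_force: 2.5
```

Call:
{"fn": "play_rows", "kwargs": {"plan": "0.001 0 0 0 0 0 0.41;0.001 0 0 0 0 0 0.41;0.001 0 0 0 0 0 0.41;0.001 0 0 0 0 0 0.41;0 0 0 0 0 0 0.41;0 0 0 0 0 0 0.41;0 0 0 0 0 0 0.41;0 0 0 0 0 0 0.41;0 0 0 0 0 0 0.41;0 0 0 0 0 0 0.41"}}

```text
t: 10.4
tool_pos: [0.5048, -0.1179, 0.0223]
eef_rot: [-0.001, 0.751, -0.66, -0.001]
wrist_force: [-2.8, 16.4, 8.3]
gripper_width: 0.588
gripper_force: 7.7
```

Call:
{"fn": "play_rows", "kwargs": {"plan": "0.001 0 0 0 0 0 0.41;0 0 0 0 0 0 0.41;0 0 0 0 0 0 0.41;0 0 0 0 0 0 0.41;-0.004 0 0 0 0 0 0.41;-0.006 0 0 0 0 0 0.41;-0.01 0 0 0 0 0 0.41;-0.02 0 0 0 0 0 0.41;-0.03 0 0 0 0 0 0.41;-0.03 0 -0.02 0 0 0 0.41"}}

```text
t: 11.65
tool_pos: [0.4905, -0.0214, 0.0411]
eef_rot: [0.002, 0.751, -0.66, -0.001]
wrist_force: [0.2, 0.3, 0.4]
gripper_width: 0.587
gripper_force: 0.0
```

Call:
{"fn": "play_rows", "kwargs": {"plan": "-0.03 0 -0.05 0 0 0 0;-0.04 0 -0.04 0 0 0 0;-0.05 0 -0.04 0 0 0 0;-0.05 0 0 0 0 0 0;-0.05 0 0 0 0 0 0;-0.04 0 0 0 0 0 0;0 0 0 0 0 0 0;0 0 0 0 0 0 0;0 0 0 0 0 0 0;0 0 0 0 0 0 0"}}

```text
t: 12.9
tool_pos: [0.4589, 0.2339, 0.1714]
eef_rot: [-0.0, 0.751, -0.66, 0.0]
wrist_force: [-0.8, 0.0, 0.4]
gripper_width: 1.0
gripper_force: 0.0
```

```bash
python3 -c "
from h import *
rel([.516,.252,.15])
t,s=look('pics/n4.png')
for n,i,b,z in(('top',t,(360,190,434,280),.04),('scene',s,(325,165,412,250),.04)):
    e=blob(i,b,(0,0,150),(180,70,255));print(n,e,ray(n,*e[0],z))
g=cv2.cvtColor(t,cv2.COLOR_RGB2GRAY);ys,xs=np.nonzero(g[222:256,380:424]<70);print('seal',xs.mean()+380,ys.mean()+222,len(xs),ray('top',xs.mean()+380,ys.mean()+222,.052))"
```

```text
t 12.9 pos [0.4589 0.2339 0.1714] w 1.0 F [-0.8  0.   0.4] gf 0.0
tool axes
 [[ 1.280e-01 -9.918e-01  0.000e+00]
 [-9.918e-01 -1.280e-01 -1.000e-04]
 [ 1.000e-04 -0.000e+00 -1.000e+00]]
delta tool [-0.0106 -0.0589  0.0214]
top ((406.13730239868164, 235.2352523803711), (41.83918380737305, 58.960182189941406), (23, 14, 46, 65)) [ 0.51036024 -0.18230352  0.04      ]
scene ((376.3972816467285, 196.26400756835938), (25.750818252563477, 44.65688705444336), (24, 17, 51, 29)) [ 0.51654135 -0.17185953  0.04      ]
seal 402.4954128440367 236.69724770642202 109 [ 0.50462376 -0.17144626  0.052     ]
```

View pics/n4.png

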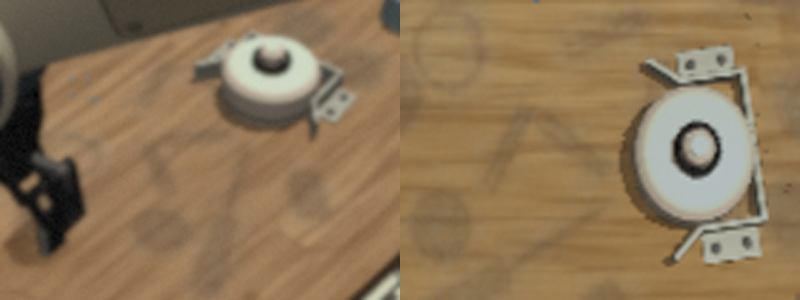

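The canister is flush against the back wall: its right edge is at about x=752, and the wall is there too. Now for the cap.

Call:
{"fn": "play_rows", "kwargs": {"plan": "-0.005 -0.03 0 0 0 0 0.3;-0.0047 -0.0288 0 0 0 0 0.3;0 0 0.03 0 0 0 0.3;0 0 0.03 0 0 0 0.3;0 0 0.02 0 0 0 0.3;0 0 0 0 0 0 0.3;0 0 0 0 0 0 0.3;0 0 0 0 0 0 0.3;0 0 0 0 0 0 0.3;0 0 0 0 0 0 0.3"}}

```text
t: 14.25
tool_pos: [0.5159, 0.2521, 0.0917]
eef_rot: [-0.0, 0.751, -0.66, 0.0]
wrist_force: [-0.6, -0.1, -0.2]
gripper_width: 0.703
gripper_force: 0.0
```

```bash
python3 -c "
from h import *
rel([.516,.251,.031])
s=r.grab_frame('scene');t=r.grab_frame('top')
cv2.imwrite('pics/n5.png',np.hstack([cv2.resize(s[240:330,200:320,::-1],(400,300),interpolation=2),cv2.resize(t[180:285,200:340,::-1],(400,300),interpolation=2)]))
g=cv2.cvtColor(t,cv2.COLOR_RGB2GRAY);m=(g[215:262,375:432]<100).astype(np.uint8)
n,l,st,ce=cv2.connectedComponentsWithStats(m)
for i in range(1,n):
    if st[i][4]>25:c=ce[i]+[375,215];print(st[i],c,ray('top',*c,.052))
g=cv2.cvtColor(s,cv2.COLOR_RGB2GRAY);m=(g[175:215,345:410]<90).astype(np.uint8)
n,l,st,ce=cv2.connectedComponentsWithStats(m)
for i in range(1,n):
    if st[i][4]>15:c=ce[i]+[345,175];print('s',st[i],c,ray('scene',*c,.052))
"
```

```text
t 14.25 pos [0.5159 0.2521 0.0917] w 0.703 F [-0.6 -0.1 -0.2] gf 0.0
tool axes
 [[ 1.293e-01 -9.916e-01 -4.000e-04]
 [-9.916e-01 -1.293e-01 -6.000e-04]
 [ 5.000e-04  4.000e-04 -1.000e+00]]
delta tool [0.0011 0.0001 0.0607]
[41  0  5  9 26] [418.15384615 218.30769231] [ 0.5504887  -0.21139345  0.052     ]
[  2   6  28  41 234] [385.68376068 244.92735043] [ 0.48435682 -0.12971618  0.052     ]
[ 21  12  16  16 113] [402.78761062 235.15044248] [ 0.50847309 -0.17227453  0.052     ]
[46 28  5 12 37] [423.13513514 249.27027027] [ 0.47322416 -0.22100166  0.052     ]
s [  0   0  32  14 236] [355.3559322  179.33898305] [ 0.5938438  -0.17492521  0.052     ]
s [27 16 14  8 65] [377.86153846 195.33846154] [ 0.50793168 -0.16632106  0.052     ]
s [ 3 21 10  6 52] [352.53846154 198.59615385] [ 0.54746995 -0.11161712  0.052     ]
s [ 11  29  19  11 105] [362.71428571 210.53333333] [ 0.49859124 -0.09549052  0.052     ]
s [34 34 15  6 47] [387.74468085 212.63829787] [ 0.4477569 -0.1327852  0.052    ]
```

View pics/n5.png

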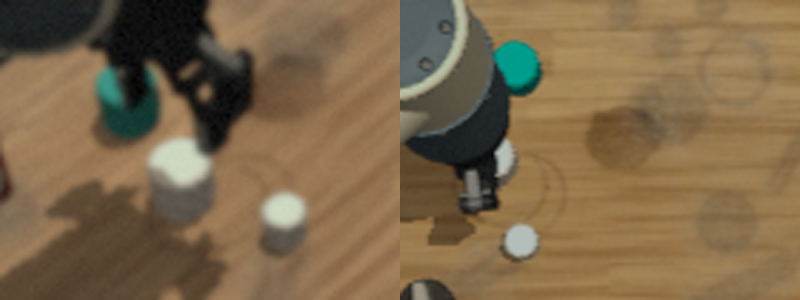

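Call:
{"fn": "play_rows", "kwargs": {"plan": "0.001 0 0.02 0 0 0 0.3;0 0 0.02 0 0 0 0.3;0 0 0.015 0 0 0 0.3;0 0 0.005 0 0 0 0.3;0 0 0 0 0 0 0.3;0 0 0 0 0 0 0.45;0 0 0 0 0 0 0.65;0 0 0 0 0 0 0.8;0 0 0 0 0 0 0.8;0 0 0 0 0 0 0.8", "grip_force": 70}}

```text
t: 15.6
tool_pos: [0.5167, 0.2514, 0.0324]
eef_rot: [-0.001, 0.752, -0.66, 0.0]
wrist_force: [-0.6, 0.2, 6.0]
gripper_width: 0.475
gripper_force: 70.4
```

Call:
{"fn": "play_rows", "kwargs": {"plan": "0 0 -0.02 0 0 0 0.8;0 0 -0.05 0 0 0 0.8;0 0 -0.05 0 0 0 0.8;0.05 0.007 0 0 0 0 0.8;0.05 0.007 0 0 0 0 0.8;0.05 0.007 0 0 0 0 0.8;0.05 0.007 0 0 0 0 0.8;0.05 0.007 0 0 0 0 0.8;0.05 0.007 0 0 0 0 0.8;0.05 0.007 0 0 0 0 0.8"}}

```text
t: 16.85
tool_pos: [0.512, -0.1039, 0.151]
eef_rot: [0.0, 0.751, -0.66, -0.0]
wrist_force: [1.1, 0.1, 0.6]
gripper_width: 0.473
gripper_force: 70.6
```

```bash
python3 -c "
from h import *
rel([.511,-.174,.15])"
```

```text
t 16.85 pos [ 0.512  -0.1039  0.151 ] w 0.473 F [1.1 0.1 0.6] gf 70.6
tool axes
 [[ 1.293e-01 -9.916e-01 -5.000e-04]
 [-9.916e-01 -1.293e-01  7.000e-04]
 [-8.000e-04  4.000e-04 -1.000e+00]]
delta tool [0.0694 0.01   0.0009]
```

Call:
{"fn": "play_rows", "kwargs": {"plan": "0.02 0.003 0 0 0 0 0.8;0.02 0.003 0 0 0 0 0.8;0.02 0.003 0 0 0 0 0.8;0.0094 0.001 0 0 0 0 0.8;0 0 0.01 0 0 0 0.8;0 0 0.01 0 0 0 0.8;0 0 0.01 0 0 0 0.8;0 0 0.01 0 0 0 0.8;0 0 0 0 0 0 0.8;0 0 0 0 0 0 0.8"}}

```text
t: 18.1
tool_pos: [0.5119, -0.1726, 0.1116]
eef_rot: [-0.0, 0.751, -0.66, 0.0]
wrist_force: [-0.4, -0.4, 0.4]
gripper_width: 0.472
gripper_force: 70.6
```

```bash
python3 -c "
from h import *
rel([.511,-.174,.15])
s=r.grab_frame('scene');t=r.grab_frame('top')
cv2.imwrite('pics/n6.png',np.hstack([cv2.resize(s[140:230,320:440,::-1],(400,300),interpolation=2),cv2.resize(t[180:285,330:470,::-1],(400,300),interpolation=2)]))
print([proj('scene',(.511,-.174,z)) for z in(.118,.078,.067)])"
```

```text
t 18.1 pos [ 0.5119 -0.1726  0.1116] w 0.472 F [-0.4 -0.4  0.4] gf 70.6
tool axes
 [[ 1.295e-01 -9.916e-01  3.000e-04]
 [-9.916e-01 -1.295e-01 -5.000e-04]
 [ 5.000e-04 -2.000e-04 -1.000e+00]]
delta tool [ 0.0013  0.0011 -0.0384]
[(np.float64(380.5784219018084), np.float64(173.65288641815198)), (np.float64(379.51159030621403), np.float64(185.78411160440638)), (np.float64(379.22632175758173), np.float64(189.0279759746653))]
```

View pics/n6.png

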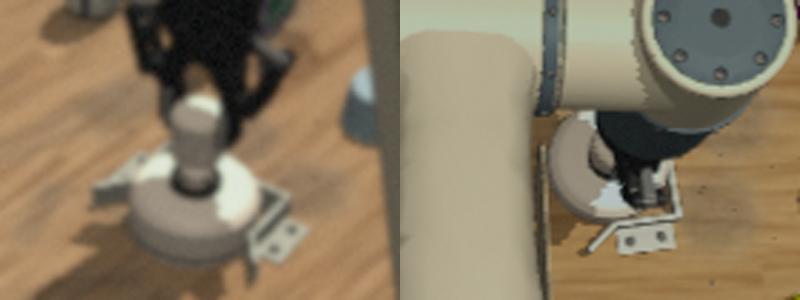

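Call:
{"fn": "play_rows", "kwargs": {"plan": "0.001 0.0005 0.003 0 0 0 0.8;0 0 0.003 0 0 0 0.8;0 0 0.003 0 0 0 0.8;0 0 0.003 0 0 0 0.8;0 0 0.002 0 0 0 0.8;0 0 0.002 0 0 0 0.8;0 0 0 0 0 0 0.8;0 0 0 0 0 0 0.8;0 0 0 0 0 0 0.8;0 0 0 0 0 0 0.8", "grip_force": 90}}

```text
t: 19.45
tool_pos: [0.5113, -0.1736, 0.0954]
eef_rot: [-0.0, 0.751, -0.66, 0.0]
wrist_force: [-0.4, 0.6, 0.4]
gripper_width: 0.467
gripper_force: 91.1
```

Neck entered with no contact force; continue slowly to the catches.

Call:
{"fn": "play_rows", "kwargs": {"plan": "0 0 0.001 0 0 0 0.8;0 0 0.001 0 0 0 0.8;0 0 0.001 0 0 0 0.8;0 0 0.001 0 0 0 0.8;0 0 0.001 0 0 0 0.8;0 0 0 0 0 0 0.8;0 0 0 0 0 0 0.8;0 0 0 0 0 0 0.8;0 0 0 0 0 0 0.8;0 0 0 0 0 0 0.8"}}

```text
t: 20.7
tool_pos: [0.5122, -0.1747, 0.0916]
eef_rot: [-0.0, 0.752, -0.66, 0.002]
wrist_force: [1.3, -4.5, 5.3]
gripper_width: 0.466
gripper_force: 92.2
```

Call:
{"fn": "play_rows", "kwargs": {"plan": "0.001 0 0 0 0 0 0.8;0.001 0 0 0 0 0 0.8;0 0 0 0 0 0 0.8;0 0 0.001 0 0 0 0.8;0 0 0.001 0 0 0 0.8;0 0 0 0 0 0 0.8;0 0 0 0 0 0 0.8;0 0 0 0 0 0 0.8;0 0 0 0 0 0 0.8;0 0 0 0 0 0 0.8"}}

```text
t: 21.95
tool_pos: [0.5118, -0.1755, 0.0881]
eef_rot: [-0.0, 0.751, -0.66, 0.0]
wrist_force: [2.1, 1.2, 0.3]
gripper_width: 0.459
gripper_force: 91.7
```

Call:
{"fn": "play_rows", "kwargs": {"plan": "0 0 0.001 0 0 0 0.8;0 0 0.001 0 0 0 0.8;0 0 0.001 0 0 0 0.8;0 0 0.001 0 0 0 0.8;0 0 0.001 0 0 0 0.8;0 0 0.001 0 0 0 0.8;0 0 0 0 0 0 0.8;0 0 0 0 0 0 0.8;0 0 0 0 0 0 0.8;0 0 0 0 0 0 0.8"}}

```text
t: 23.2
tool_pos: [0.5112, -0.1757, 0.0826]
eef_rot: [0.0, 0.751, -0.66, -0.0]
wrist_force: [-1.7, 2.2, 4.6]
gripper_width: 0.468
gripper_force: 91.8
```

Call:
{"fn": "play_rows", "kwargs": {"plan": "0 0 0.001 0 0 0 0.8;0 0 0.001 0 0 0 0.8;0 0 0.001 0 0 0 0.8;0 0 0 0 0 0 0.8;0 0 0 0 0 0 0.8;0 0 0 0 0 0 0.8;0 0 0 0 0 0 0.8;0 0 0 0 0 0 0.8;0 0 0 0 0 0 0.8;0 0 0 0 0 0 0.8"}}

```text
t: 24.45
tool_pos: [0.5113, -0.1758, 0.0805]
eef_rot: [0.0, 0.752, -0.66, 0.0]
wrist_force: [-4.5, 1.8, 11.8]
gripper_width: 0.466
gripper_force: 92.5
```

Call:
{"fn": "play_rows", "kwargs": {"plan": "0 0.0005 0.0005 0 0 0 0.8;0 0 0.0005 0 0 0 0.8;0 0 0.0005 0 0 0 0.8;0 0 0 0 0 0 0.8;0 0 0 0 0 0 0.8;0 0 0 0 0 0 0.8;0 0 0 0 0 0 0.8;0 0 0 0 0 0 0.8;0 0 0 0 0 0 0.8;0 0 0 0 0 0 0.8"}}

```text
t: 25.7
tool_pos: [0.5112, -0.1758, 0.0796]
eef_rot: [-0.0, 0.752, -0.66, 0.001]
wrist_force: [-4.9, 4.7, 14.8]
gripper_width: 0.468
gripper_force: 92.8
```

```bash
python3 -c "
from h import *
rel([.511,-.174,.08])
s=r.grab_frame('scene');t=r.grab_frame('top')
cv2.imwrite('pics/n7.png',np.hstack([cv2.resize(s[140:230,320:440,::-1],(400,300),interpolation=2),cv2.resize(t[180:285,330:470,::-1],(400,300),interpolation=2)]))"
```

```text
t 25.7 pos [ 0.5112 -0.1758  0.0796] w 0.468 F [-4.9  4.7 14.8] gf 92.8
tool axes
 [[ 1.298e-01 -9.915e-01  8.000e-04]
 [-9.915e-01 -1.298e-01 -1.100e-03]
 [ 1.200e-03 -7.000e-04 -1.000e+00]]
delta tool [-0.0018 -0.     -0.0004]
```

View pics/n7.png

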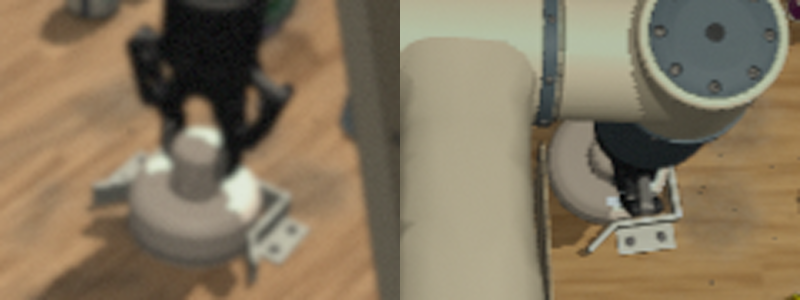

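The cap is seated upright on the neck, the canister is still home, and the seal is pressed with about 15 N. I'm handing in.

```bash
python3 -c "
from plant import r
print(r.hand_in())"
```

```text
the job is handed in; nothing more can be done
None
```

I slid the canister home into the bracket, snapped the larger white cap onto its neck, and handed in at about 26 s with the arm still pressing at about 15 N (seal squeezed about 4.8 mm); the click itself I inferred from the force drop and cap height, and the hand-in returned no verdict.

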